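# Roll the mill roller up its ramp to the stop

## Robot

A 6-joint arm with a two-finger parallel gripper is mounted at the origin on the work surface. World frame = base frame: x ahead of the robot, y to its left, z up, the work surface at z = 0. Lengths are in m, angles in rad, forces in N, time in s.
With the tool pointing down it reaches from about 0.35 to 0.775 m from the base axis. Payload 7.3 kg.
Tool frame: the origin (TCP) lies on the centre line of the jaws, within the pads' length; the fingertips stand 17 mm ahead of it and the grasp point (between the pads) lies 2 mm behind it (robot.tcp_to_tips is the distance from the TCP to the fingertips, in m); z points along the fingers, y is the line along which they close (so a half turn about z gives the same grasp; the last joint's range is limited). The gripper opens to 92 mm and grips with 3 to 60 N. Pads are 19 mm wide; open, the fingers measure 130 mm over their backs; the gripper's body (75 mm by 190 mm) begins 47 mm behind the grasp point.
Start: joints at [-1.416, 0.342, 1.524, -0, 1.275, -0.146], TCP at [0.156, -0.501, 0.244] pointing down, gripper open.
Joint ranges: [-2.53, 2.53], [-0.77, 2.02], [0.04, 2.7], [-1, 4.14], [0.28, 2.66], [-3.11, 3.11]. Speed limits (rad/s): [2.57, 2.57, 3.14, 3.14, 3.14, 3.14].

## Interface

Orientations are given as [roll, pitch, yaw] about the fixed x, y, z axes, in that order (R = Rz(yaw) Ry(pitch) Rx(roll)).
In Python, from cell import robot gives the robot as it stands. The module is installed in compiled form; this text tells all that it offers.
- The arm moves only by the tool carry_out, never from a script. Its argument "commands" is a list of rows, each a list of 3 entries, a list of its own where there are three numbers: the shift along the tool's x, y, z in m, then the turn about the tool's z in rad, then the opening, from 0 (shut) to 1 (fully open). In form: [[[dx, dy, dz], yaw, claw], ...]. A call has 1 to 20 rows; each row shifts and turns the commanded pose from where the row before left it, along the tool's axes as they then stand; what a row does not reach is not made up. A row lasts 1/8 s, in which the tool goes at most 62.5 mm and 10.7 degrees, less where a joint would pass 70% of its speed; a pose out of reach is approached as far as the arm can. A call is refused whole if a number of a shift passes 0.0625 or a number of a turn 0.188, either way. A call with a gripper value outside its range is refused whole. The fingers move at their own pace and stop on an object; "newtons" is the grip in N (left out, the last holds). Time passes only in rows, so rows that do not move let the fingers close. It gives the time, the measured TCP pose, the force, the opening and the grip force at its end, in the units of the state.
- robot.observe(): the state, without advancing time (a new reading comes with each control period).
- robot.read_camera(name): name is "scene" or "top"; returns a dict with "pixels" (400x640x3 uint8, red, green, blue), "fx", "fy", "cx", "cy" (pixels), "k1" (the pictures are not rectified: a ray, as slopes to the right and down, at radius r is drawn at 1 + k1 r^2 times it, then the intrinsics apply), "view" (4x4, takes a point from world to camera coordinates). Camera axes: x right, y up, looking along -z (the intrinsics and any distortion apply to the point x, -y, -z); pixel columns grow to the right and rows downward; lengths in m; the calibration is good to about 2 mm. A picture is of the moment at which its call begins. There is no depth.
- robot.hand_in(): hands the job in; it is judged then, once.
Trained networks look in a picture, given as the dict that the camera call returned (one of the last four; its "shot" number tells which), for a name from the list of things; names that differ only in an ending like _2 or _b are one class to them, and where a whole thing is asked for, a point or a joint stands for the part that bears it (a point fixed in the world has none). Each returns a list of dicts, best first, with "p" (0 to 1); they miss things now and then, are a little off and sometimes report something else, mostly with a low value. They report only what shows in the picture. A call takes as long as a camera call. They do not tell look-alikes from the thing itself.
- robot.find_in(picture, name): "at" ([column, row] in pixels, amid what is visible of it).
- robot.tip_of(picture, name): "at" ([column, row] in pixels: a listed point, or the origin of a listed thing).
The state is a dict: "time": time; "qpos": joint angles; "qvel": joint speeds; "joint_efforts": joint torques, N m; "tool_pos": TCP position; "tool_rot": TCP orientation; "contact_force": force on the tool from outside, world axes, zero at the start; "torque": the same for the moment, N m; "opening": finger opening in m; "grip_force": force on a finger pad.
Only numpy, scipy, OpenCV 4.12 (cv2) and the standard library are available. Lean on these libraries where they do the work, as an engineer would, in place of code of your own. Each camera call takes 0.05 s, during which the arm holds its last target. There are 200 camera calls.

## Task

Push the loose steel mill roller up the wooden ramp with your fingertips, over the low crest near the top, so that it comes to rest in its seat square against the upright end stop. Stay behind it and push steadily all the way, never letting it run free or roll back down the slope, and do not pick it up or lift it off the ramp. Leave the bench block, the hammer and the ring stake where they are, and finish with the robot clear.

Things in the scene. Friction and masses are not known exactly. Their poses are not given: they have to be found in the camera images.
- roller: loose polished steel roller (slips on fingertips), 0.4 to 0.7 kg: a barrel 50 mm in diameter and 90 mm long with a darker journal 24 mm in diameter and 20 mm long at each end (130 mm overall). Origin at its centre; its own x axis runs along the cylinder (y and z turn as it rolls). It starts across the ramp's foot, against the lip, and rolls freely.
- ramp: fixed brown wooden ramp, 254 mm long, 122 mm wide. Origin on the bench top under its middle; x level and pointing uphill, y across, z up. The deck rises at 7 degrees for 190 mm from the foot lip to a blunt crest (18 mm above the bench at the foot, 41 mm at the crest), then dips into a seat before the end stop. Guide strips along both sides stand 10 mm above the deck, 102 mm apart.
- ramp_foot (a point): point on the deck surface, mid-width, at the uphill face of the foot lip (a strip 10 mm long and 6 mm high across the lower end). Its x axis points up along the slope (tilted 7 degrees), y across the ramp, z square out of the deck. The roller's centre starts 16 mm along x, 25 mm along z. Short of the crest (190 mm along x) the roller rolls back down if let go.
- ramp_seat (a point): where the roller's centre is when seated: 25 mm from the face of the end stop (upright dark board, top 75 mm above the bench) and 25 mm off the seat's deck, which falls 8 degrees from crest to stop; 210 mm along x and 20.5 mm along z of ramp_foot. Once over the crest the roller rolls the last 14 mm to the stop by itself and stays.
- bench_block: loose square steel bench block 65 x 65 x 22 mm beside the ramp; origin under its centre. Bystander, leave alone.
- hammer: loose hammer about 240 mm long, lying on the bench beside the ramp; origin under its middle, x along the handle towards the head. Bystander, leave alone.
- ring_stake: loose ring stake standing beyond the ramp's end stop: tapered steel post on a round wooden foot 76 mm in diameter, 125 mm tall overall; origin under its centre. Bystander, leave alone.
Not all that is in view belongs to the job. What is shaped like the roller but turquoise or yellow is not meant.

How it is judged:
By the outcome, as a careful person would: the job done as asked, in the order asked, and still so for the second after the job is handed in, with the robot touching nothing.
It also fails if it takes over 40 s, if anything falls off the work surface, if the arm or the gripper's body presses on something with over 40 N, if the wrist force passes 120 N, or if a joint passes its speed limit or range.

## Working session

There is one attempt and no reset: what is moved stays moved. The work goes in short steps, Python scripts to look and compute and a tool call to move; the robot and the scene stay as the last step left them, time stands still between calls to the robot, and variables do not carry over. Pictures are saved under pics/ and viewed, at most 10 in all, crops included, and the job is handed in when it is done.

Besides the shell and the picture viewer there is one more tool, called after "Call:" as name([rows], argument=value, ...), one row to a line, values as JSON. carry_out: Moves the arm, as the interface text tells. Its arguments: {"type":"object","properties":{"commands":{"type":"array"},"newtons":{"type":"number"}},"required":["commands"]}

```bash
mkdir -p pics; cat > h.py <<'E'
from cell import robot
import numpy as np, cv2
def ray(P,at):
    u=np.array([(at[0]-P["cx"])/P["fx"],(at[1]-P["cy"])/P["fy"]]);s=u.copy()
    for _ in range(20): s=u/(1+P["k1"]*(s@s))
    V=np.array(P["view"]);R=V[:3,:3]
    return -R.T@V[:3,3], R.T@np.array([s[0],-s[1],-1.])
def onz(P,at,z):
    o,d=ray(P,at); return o+d*(z-o[2])/d[2]
def tri(P,a,Q,b):
    A=np.zeros((3,3));y=np.zeros(3)
    for X,at in((P,a),(Q,b)):
        o,d=ray(X,at);d=d/np.linalg.norm(d);M=np.eye(3)-np.outer(d,d);A+=M;y+=M@o
    return np.linalg.solve(A,y)
def proj(P,X):
    V=np.array(P["view"]);c=V[:3,:3]@np.array(X)+V[:3,3];s=np.array([c[0],-c[1]])/-c[2]
    s=s*(1+P["k1"]*(s@s));return np.array([P["fx"]*s[0]+P["cx"],P["fy"]*s[1]+P["cy"]])
def save(P,n,crop=None,k=1):
    im=cv2.cvtColor(np.asarray(P["pixels"]),cv2.COLOR_RGB2BGR)
    if crop: a,b,c,d=crop; im=im[b:d,a:c]
    cv2.imwrite("pics/"+n,cv2.resize(im,None,fx=k,fy=k,interpolation=cv2.INTER_CUBIC))
E
python3 - <<'E'
from h import *
S=robot.read_camera("scene");T=robot.read_camera("top")
save(S,"s0.png");save(T,"t0.png")
for n in["roller","ramp","ramp_foot","ramp_seat","bench_block","hammer","ring_stake"]:
    for nm,P in(("S",S),("T",T)):
        print(n,nm,[(np.round(d["at"]).tolist(),round(d["p"],2)) for d in robot.tip_of(P,n)[:3]], [(np.round(d["at"]).tolist(),round(d["p"],2)) for d in robot.find_in(P,n)[:3]] if n!="ramp_foot" and n!="ramp_seat" else "")
o=robot.observe();print(o["tool_pos"],o["tool_rot"],o["time"])
E
```

```text
roller S [([252.0, 230.0], 0.9), ([172.0, 212.0], 0.74), ([174.0, 293.0], 0.68)] [([251.0, 233.0], 0.64), ([168.0, 210.0], 0.59), ([174.0, 296.0], 0.57)]
roller T [([386.0, 205.0], 0.8), ([462.0, 177.0], 0.69), ([444.0, 272.0], 0.65)] [([459.0, 179.0], 0.89), ([388.0, 201.0], 0.68), ([445.0, 272.0], 0.61)]
ramp S [([291.0, 225.0], 0.75)] [([306.0, 207.0], 0.72)]
ramp T [([339.0, 216.0], 0.84), ([242.0, 247.0], 0.34)] [([326.0, 216.0], 0.79)]
ramp_foot S [] 
ramp_foot T [] 
ramp_seat S [([326.0, 185.0], 0.85), ([369.0, 173.0], 0.72)] 
ramp_seat T [([298.0, 220.0], 0.94)] 
bench_block S [([263.0, 182.0], 0.91)] [([264.0, 181.0], 0.67)]
bench_block T [([346.0, 283.0], 0.69)] []
hammer S [([357.0, 270.0], 0.91)] [([365.0, 262.0], 0.63)]
hammer T [([316.0, 146.0], 0.56)] [([301.0, 146.0], 0.77)]
ring_stake S [] [([371.0, 166.0], 0.7)]
ring_stake T [([241.0, 243.0], 0.73)] [([239.0, 248.0], 0.73)]
[ 0.15557011 -0.50142804  0.24375666] [3.14147789e+00 2.90385330e-05 3.00836417e-01] 1.3
```

View pics/s0.png

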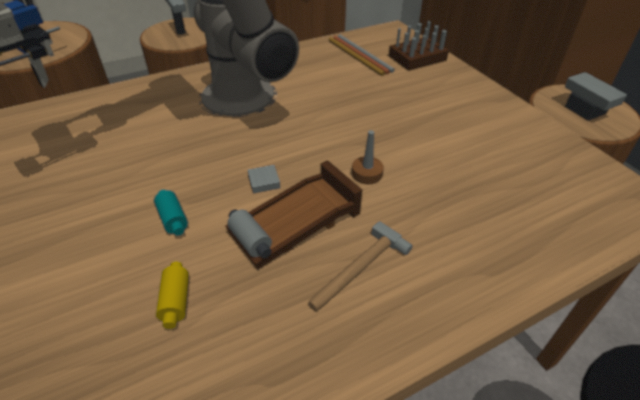

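View pics/t0.png

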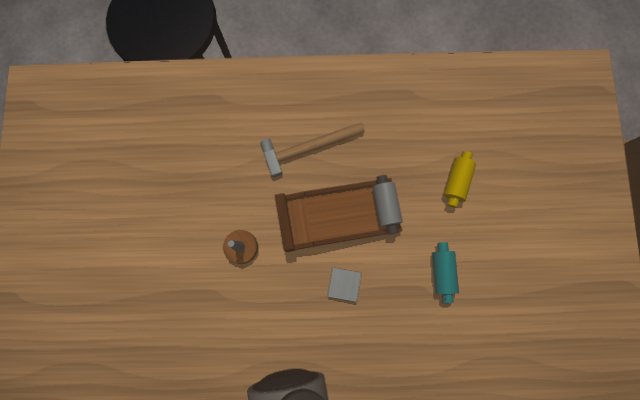

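The steel-coloured cylinder on the ramp's foot, at scene (251,231) / top (387,204), is the roller. The turquoise one at scene (172,212) / top (446,272) and the yellow one at scene (174,293) / top (460,179) are look-alikes lying on the bench. The ramp rises to the left in the top view, with its stop at (283,220). I'll measure next and confirm with a crop.

```bash
python3 - <<'E'
from h import *
S=robot.read_camera("scene");T=robot.read_camera("top")
g=lambda P,n,i=0:robot.tip_of(P,n)[i]["at"]
r=tri(S,g(S,"roller"),T,g(T,"roller"));print("roller",r, onz(T,g(T,"roller"),.046))
s=tri(S,g(S,"ramp_seat"),T,g(T,"ramp_seat"));print("seat",s,onz(T,g(T,"ramp_seat"),.062))
print("ramp",onz(T,g(T,"ramp"),0),onz(S,g(S,"ramp"),0))
for n in("bench_block","hammer","ring_stake"):
  for P in(S,T):
    q=robot.tip_of(P,n)
    if q: print(n,onz(P,q[0]["at"],0))
# corners by eye in top
for n,at,z in(("stop far",(277,195),.075),("stop near",(288,250),.075),("foot far",(388,180),.028),("foot near",(400,235),.028)):print(n,onz(T,at,z))
print("tcp in T",proj(T,robot.observe()["tool_pos"]),"S",proj(S,robot.observe()["tool_pos"]))
save(T,"t1.png",(225,110,485,310),3)
E
```

```text
roller [ 0.58208388 -0.26850078 -0.05343112] [ 0.57400371 -0.17233021  0.046     ]
seat [0.53338506 0.01451096 0.07369235] [0.53575831 0.01713871 0.062     ]
ramp [ 0.5505679  -0.07310391  0.        ] [ 0.5484504  -0.06836979  0.        ]
bench_block [ 0.3938232  -0.08405487  0.        ]
bench_block [ 0.39486606 -0.07794696  0.        ]
hammer [ 0.72166458 -0.02373436  0.        ]
hammer [ 0.72199205 -0.01122176  0.        ]
ring_stake [0.47594154 0.15689404 0.        ]
ring_stake [0.48555043 0.14779122 0.        ]
stop far [0.58779648 0.06286955 0.075     ]
stop near [0.46944254 0.0401286  0.075     ]
foot far [ 0.6253324  -0.18437417  0.028     ]
foot near [ 0.50036099 -0.20508016  0.028     ]
tcp in T [614.10964534 430.4686668 ] S [13.13622287 86.37104737]
```

View pics/t1.png

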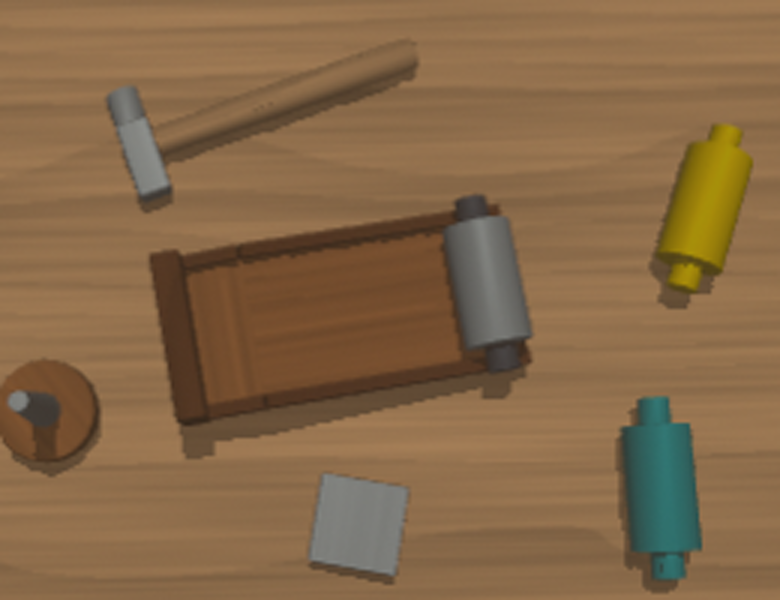

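The crop confirms it: the grey steel roller lies across the ramp foot at crop (487,283). The next step is to fit the ramp pose.

```bash
python3 - <<'E'
from h import *
from scipy.optimize import least_squares
S=robot.read_camera("scene");T=robot.read_camera("top")
c=lambda x,y:(x/3+225,y/3+110)
obs=[(T,(387.3,204.3),(-.1042,0,.0448)),(S,(251,232),(-.1042,0,.0448)),(T,(298,220),(.0889,0,.064)),(S,(326,185),(.0889,0,.064)),
(T,c(150,254),(.127,-.061,.075)),(T,c(181,424),(.127,.061,.075)),(T,c(530,360),(-.127,.061,.027)),(T,c(497,206),(-.127,-.061,.027))]
def X(p,m):
    a,b=np.cos(p[2]),np.sin(p[2]);return np.array([p[0]+a*m[0]-b*m[1],p[1]+b*m[0]+a*m[1],m[2]])
f=lambda p:np.concatenate([proj(P,X(p,m))-at for P,at,m in obs])
s=least_squares(f,[.55,-.07,1.77],loss="soft_l1");p=s.x
print(p,f(p).reshape(-1,2).round(1).tolist())
print("roller",X(p,(-.1042,0,.0448)),"seat",X(p,(.0889,0,.064)))
for d in(.06,.045):
  t=X(p,(-.1042-d,0,.055));print("tcp target",d,t, "delta world",t-robot.observe()["tool_pos"])
np.save("p.npy",p);print(robot.observe()["time"],robot.observe()["opening"])
E
```

```text
[ 0.54904426 -0.0714157   1.74008609] [[-1.6, 0.3], [-1.3, -0.1], [1.2, -0.0], [1.2, -0.1], [1.5, 0.4], [1.1, -0.4], [-1.2, 0.5], [-2.0, -0.9]]
roller [ 0.56660012 -0.17412613  0.0448    ] seat [0.53406619 0.01621344 0.064     ]
tcp target 0.06 [ 0.57670906 -0.23326841  0.055     ] delta world [ 0.42113079  0.26817338 -0.18874393]
tcp target 0.045 [ 0.57418183 -0.21848284  0.055     ] delta world [ 0.41860356  0.28295895 -0.18874393]
2.2 0.09190207460087817
```

Call:
carry_out([
  [[0, 0, 0], -0.18, 0.5],
  [[0, 0, 0], -0.18, 0.5],
  [[0, 0, 0], -0.18, 0.5],
  [[0, 0, 0], -0.18, 0.5],
  [[0, 0, 0], -0.18, 0.5],
  [[0, 0, 0], -0.18, 0.5],
  [[0, 0, 0], -0.18, 0.5],
  [[0, 0, 0], -0.18, 0.5],
  [[0.018, 0.046, 0], 0, 0.5],
  [[0.018, 0.046, 0], 0, 0.5],
  [[0.018, 0.046, 0], 0, 0.5],
  [[0.018, 0.046, 0], 0, 0.5],
  [[0.018, 0.046, 0], 0, 0.5],
  [[0.018, 0.046, 0], 0, 0.5],
  [[0.018, 0.046, 0], 0, 0.5],
  [[0.018, 0.046, 0], 0, 0.5],
  [[0.018, 0.046, 0], 0, 0.5],
  [[0.018, 0.046, 0], 0, 0.5],
])

```text
time: 4.45
tool_pos: [0.5798, -0.2452, 0.2437]
tool_rot: [3.142, 0.0, 1.741]
contact_force: [0.7, -1.7, 0.9]
opening: 0.0458
grip_force: 0.0
```

```bash
cat > d.py <<'E'
from h import *
import sys
p=np.load("p.npy")
def rel():
    o=robot.observe();a,b=np.cos(p[2]),np.sin(p[2]);d=o["tool_pos"][:2]-p[:2]
    print("t",o["time"],"ramp xy mm",np.round([1e3*(a*d[0]+b*d[1]),1e3*(-b*d[0]+a*d[1])],1),"z",round(1e3*o["tool_pos"][2],1),"rot",np.round(o["tool_rot"],3),"dyaw",p[2]-o["tool_rot"][2],"F",np.round(o["contact_force"],1),"open",round(o["opening"],3))
E
python3 - <<'E'
from d import *
rel()
E
```

```text
t 4.45 ramp xy mm [-176.5   -1.1] z 243.7 rot [3.142 0.    1.741] dyaw -0.0007499690690957461 F [ 0.7 -1.7  0.9] open 0.046
```

Call:
carry_out([
  [[0, 0, 0.03], 0, 0.5],
  [[0, 0, 0.04], 0, 0.5],
  [[0, 0, 0.04], 0, 0.5],
  [[0, 0, 0.04], 0, 0.5],
  [[0, 0, 0.03], 0, 0.5],
  [[0, 0, 0.0107], 0, 0.5],
  [[0, 0, 0], 0, 0.5],
])

```text
time: 5.32
tool_pos: [0.5785, -0.2463, 0.0529]
tool_rot: [-3.141, -0.0, 1.741]
contact_force: [0.2, -0.8, 0.1]
opening: 0.0458
grip_force: 0.0
```

```bash
python3 - <<'E'
from d import *
rel()
S=robot.read_camera("scene");T=robot.read_camera("top")
a=cv2.cvtColor(S["pixels"][130:330,150:410],cv2.COLOR_RGB2BGR);b=cv2.cvtColor(T["pixels"][120:320,220:480],cv2.COLOR_RGB2BGR)
cv2.imwrite("pics/c2.png",np.hstack([cv2.resize(i,None,fx=1.53,fy=1.53,interpolation=cv2.INTER_CUBIC) for i in(a,b)]))
o=robot.observe();t=o["tool_pos"]-[0,0,.017];print("tips in S,T",proj(S,t),proj(T,t))
E
```

```text
t 5.325 ramp xy mm [-177.3    0.4] z 52.9 rot [-3.141 -0.     1.741] dyaw -0.0006830975846965348 F [ 0.2 -0.8  0.1] open 0.046
tips in S,T [216.89737119 252.02015527] [417.62461256 198.76922023]
```

View pics/c2.png

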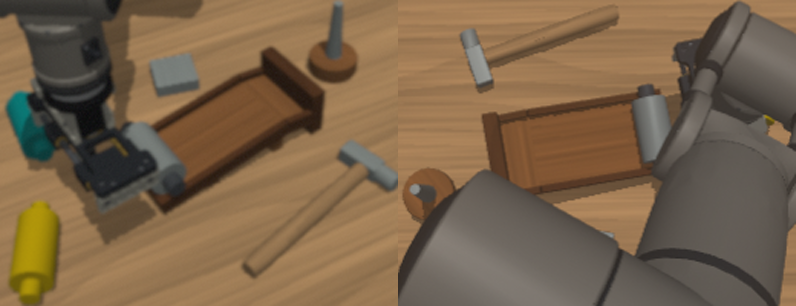

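The scene view shows the gripper behind the roller and in line with the ramp. The roller still sits at the foot (crop about (150,160)). I'll approach slowly until it touches.

Call:
carry_out([
  [[0.006, 0, 0], 0, 0.5],
  [[0.008, 0, 0], 0, 0.5],
  [[0.006, 0, 0], 0, 0.5],
  [[0.004, 0, 0], 0, 0.5],
  [[0.002, 0, 0], 0, 0.5],
  [[0.002, 0, 0], 0, 0.5],
  [[0.002, 0, 0], 0, 0.5],
  [[0.002, 0, 0], 0, 0.5],
  [[0.002, 0, 0], 0, 0.5],
  [[0.002, 0, 0], 0, 0.5],
])

```text
time: 6.68
tool_pos: [0.5726, -0.211, 0.0532]
tool_rot: [3.141, 0.001, 1.741]
contact_force: [0.1, -1.8, 0.7]
opening: 0.0461
grip_force: 0.9
```

```bash
python3 - <<'E'
from d import *
rel()
T=robot.read_camera("top");S=robot.read_camera("scene");print([(np.round(d["at"],1).tolist(),round(d["p"],2)) for P in(T,S) for d in robot.tip_of(P,"roller")])
a=cv2.cvtColor(S["pixels"][170:290,180:380],cv2.COLOR_RGB2BGR);b=cv2.cvtColor(T["pixels"][140:260,260:460],cv2.COLOR_RGB2BGR)
cv2.imwrite("pics/c3.png",np.hstack([cv2.resize(i,None,fx=2,fy=2,interpolation=cv2.INTER_CUBIC) for i in(a,b)]))
E
```

```text
t 6.675 ramp xy mm [-141.5    0.3] z 53.2 rot [3.141e+00 1.000e-03 1.741e+00] dyaw -0.000635171072261631 F [ 0.1 -1.8  0.7] open 0.046
[([388.6, 202.4], 0.57), ([171.9, 212.3], 0.87), ([175.3, 294.3], 0.66)]
```

View pics/c3.png

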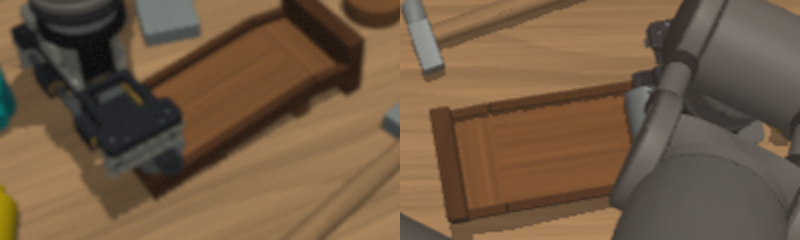

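Call:
carry_out([
  [[0.002, 0, -0.0002], 0, 0.5],
  [[0.003, 0, -0.0004], 0, 0.5],
  [[0.004, 0, -0.0005], 0, 0.5],
  [[0.005, 0, -0.0006], 0, 0.5],
  [[0.006, 0, -0.0007], 0, 0.5],
  [[0.007, 0, -0.0009], 0, 0.5],
  [[0.008, 0, -0.001], 0, 0.5],
  [[0.008, 0, -0.001], 0, 0.5],
  [[0.008, 0, -0.001], 0, 0.5],
  [[0.008, 0, -0.001], 0, 0.5],
  [[0.008, 0, -0.001], 0, 0.5],
  [[0.008, 0, -0.001], 0, 0.5],
  [[0.008, 0, -0.001], 0, 0.5],
  [[0.008, 0, -0.001], 0, 0.5],
  [[0.007, 0, -0.0009], 0, 0.5],
  [[0.006, 0, -0.0007], 0, 0.5],
  [[0.005, 0, -0.0006], 0, 0.5],
  [[0.004, 0, -0.0005], 0, 0.5],
  [[0.003, 0, -0.0004], 0, 0.5],
  [[0.002, 0, -0.0002], 0, 0.5],
])

```text
time: 9.38
tool_pos: [0.5524, -0.0943, 0.0676]
tool_rot: [-3.142, 0.0, 1.741]
contact_force: [0.7, -1.4, 1.1]
opening: 0.0459
grip_force: 1.0
```

```bash
python3 - <<'E'
from d import *
rel()
T=robot.read_camera("top");S=robot.read_camera("scene");print([(np.round(d["at"],1).tolist(),round(d["p"],2)) for P in(T,S) for d in robot.tip_of(P,"roller")])
a=cv2.cvtColor(S["pixels"][150:270,210:410],cv2.COLOR_RGB2BGR);b=cv2.cvtColor(T["pixels"][140:260,260:460],cv2.COLOR_RGB2BGR)
cv2.imwrite("pics/c4.png",np.hstack([cv2.resize(i,None,fx=2,fy=2,interpolation=cv2.INTER_CUBIC) for i in(a,b)]))
E
```

```text
t 9.375 ramp xy mm [-23.2   0.5] z 67.6 rot [-3.142  0.     1.741] dyaw -0.0006732144679453267 F [ 0.7 -1.4  1.1] open 0.046
[([460.0, 180.2], 0.73), ([446.4, 274.5], 0.68), ([335.9, 211.6], 0.55), ([169.9, 210.3], 0.74)]
```

View pics/c4.png

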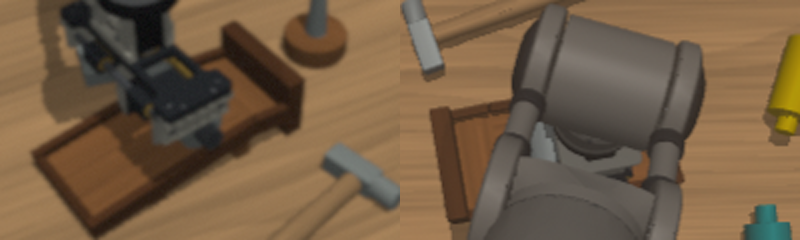

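The roller is part-way up the ramp, just ahead of the fingertips, with its journal at scene crop (208,135). I'll push on over the crest, more slowly.

Call:
carry_out([
  [[0.002, 0, -0.0002], 0, 0.5],
  [[0.003, 0, -0.0004], 0, 0.5],
  [[0.004, 0, -0.0005], 0, 0.5],
  [[0.005, 0, -0.0006], 0, 0.5],
  [[0.006, 0, -0.0007], 0, 0.5],
  [[0.006, 0, -0.0007], 0, 0.5],
  [[0.005, 0, -0.0006], 0, 0.5],
  [[0.005, 0, -0.0006], 0, 0.5],
  [[0.004, 0, -0.0005], 0, 0.5],
  [[0.004, 0, -0.0005], 0, 0.5],
  [[0.004, 0, -0.0005], 0, 0.5],
  [[0.004, 0, -0.0005], 0, 0.5],
  [[0.004, 0, -0.0005], 0, 0.5],
  [[0.004, 0, -0.0004], 0, 0.5],
  [[0.003, 0, -0.0003], 0, 0.5],
  [[0.003, 0, 0], 0, 0.5],
  [[0.002, 0, 0], 0, 0.5],
  [[0.002, 0, 0], 0, 0.5],
  [[0.001, 0, 0], 0, 0.5],
])

```text
time: 11.95
tool_pos: [0.5404, -0.0244, 0.0751]
tool_rot: [-3.142, 0.0, 1.741]
contact_force: [0.0, -0.0, -0.4]
opening: 0.0459
grip_force: 0.0
```

```bash
python3 - <<'E'
from d import *
rel()
T=robot.read_camera("top");S=robot.read_camera("scene");print([(np.round(d["at"],1).tolist(),round(d["p"],2)) for P in(T,S) for d in robot.tip_of(P,"roller")])
a=cv2.cvtColor(S["pixels"][130:250,240:440],cv2.COLOR_RGB2BGR);b=cv2.cvtColor(T["pixels"][140:260,230:430],cv2.COLOR_RGB2BGR)
cv2.imwrite("pics/c5.png",np.hstack([cv2.resize(i,None,fx=2,fy=2,interpolation=cv2.INTER_CUBIC) for i in(a,b)]))
E
```

```text
t 11.95 ramp xy mm [47.8  0.6] z 75.1 rot [-3.142  0.     1.741] dyaw -0.0007523764521037979 F [ 0.  -0.  -0.4] open 0.046
[([463.2, 180.3], 0.95), ([302.2, 217.3], 0.78), ([445.6, 271.7], 0.67), ([174.7, 292.0], 0.97), ([324.7, 188.7], 0.8), ([171.6, 211.0], 0.61)]
```

View pics/c5.png

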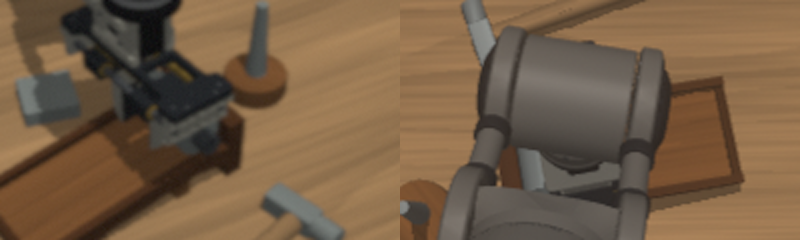

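The contact force has dropped to zero, so the roller looks to be over the crest. I'll back off slowly, keeping the fingers behind it to catch it.

Call:
carry_out([
  [[-0.001, 0, 0], 0, 0.5],
  [[-0.001, 0, 0], 0, 0.5],
  [[-0.001, 0, 0], 0, 0.5],
  [[-0.001, 0, 0], 0, 0.5],
  [[0, 0, 0], 0, 0.5],
  [[0, 0, 0], 0, 0.5],
])

```text
time: 12.9
tool_pos: [0.5411, -0.0284, 0.0751]
tool_rot: [-3.142, 0.0, 1.741]
contact_force: [0.2, 0.5, -0.8]
opening: 0.0458
grip_force: 0.0
```

```bash
python3 - <<'E'
from d import *
rel()
T=robot.read_camera("top");S=robot.read_camera("scene");print([(np.round(d["at"],1).tolist(),round(d["p"],2)) for P in(T,S) for d in robot.tip_of(P,"roller")])
a,b=np.cos(p[2]),np.sin(p[2])
for x,z in((.0889,.064),(.075,.066)):
  X=[p[0]+a*x,p[1]+b*x,z];print(x,proj(T,X),proj(S,X))
E
```

```text
t 12.9 ramp xy mm [43.7  0.6] z 75.1 rot [-3.142  0.     1.741] dyaw -0.0006749481117014344 F [ 0.2  0.5 -0.8] open 0.046
[([298.5, 219.8], 0.77), ([446.4, 271.2], 0.73), ([463.9, 174.2], 0.61), ([173.3, 291.5], 0.64), ([326.3, 185.8], 0.54), ([244.6, 243.7], 0.54)]
0.0889 [299.19184281 219.95759925] [327.15668406 184.91246853]
0.075 [305.49085722 218.63607595] [321.97963965 186.88389145]
```

The roller shows at top (298.5,219.8) and scene (326,186), which matches the seat projection. I'll withdraw downhill and up.

Call:
carry_out([
  [[-0.006, 0, 0], 0, 0.5],
  [[-0.015, 0, 0], 0, 0.5],
  [[-0.02, 0, -0.005], 0, 0.5],
  [[-0.03, 0, -0.02], 0, 0.5],
  [[-0.03, 0, -0.04], 0, 0.5],
  [[-0.04, 0, -0.04], 0, 0.5],
  [[-0.05, 0, -0.03], 0, 0.5],
  [[-0.05, 0, -0.02], 0, 0.5],
  [[-0.05, 0, 0], 0, 0.5],
  [[-0.04, 0, 0], 0, 0.5],
  [[0, 0, 0], 0, 0.5],
])

```text
time: 14.48
tool_pos: [0.5958, -0.3592, 0.2293]
tool_rot: [-3.141, 0.001, 1.736]
contact_force: [-0.5, 0.5, -0.3]
opening: 0.0458
grip_force: 0.0
```

```bash
python3 - <<'E'
from d import *
rel()
T=robot.read_camera("top");S=robot.read_camera("scene");print([(np.round(d["at"],1).tolist(),round(d["p"],2)) for P in(T,S) for d in robot.tip_of(P,"roller")])
a=cv2.cvtColor(S["pixels"][130:300,240:440],cv2.COLOR_RGB2BGR);b=cv2.cvtColor(T["pixels"][130:300,230:430],cv2.COLOR_RGB2BGR)
cv2.imwrite("pics/c6.png",np.hstack([cv2.resize(i,None,fx=2,fy=2,interpolation=cv2.INTER_CUBIC) for i in(a,b)]))
E
```

```text
t 14.475 ramp xy mm [-291.5    2.4] z 229.3 rot [-3.141e+00  1.000e-03  1.736e+00] dyaw 0.003957448396129548 F [-0.5  0.5 -0.3] open 0.046
[([445.5, 271.4], 0.87), ([299.2, 219.0], 0.85), ([460.0, 179.1], 0.57), ([172.6, 211.9], 0.96), ([170.8, 293.3], 0.75), ([326.3, 184.7], 0.7), ([354.7, 271.3], 0.46), ([262.3, 184.8], 0.39)]
```

View pics/c6.png

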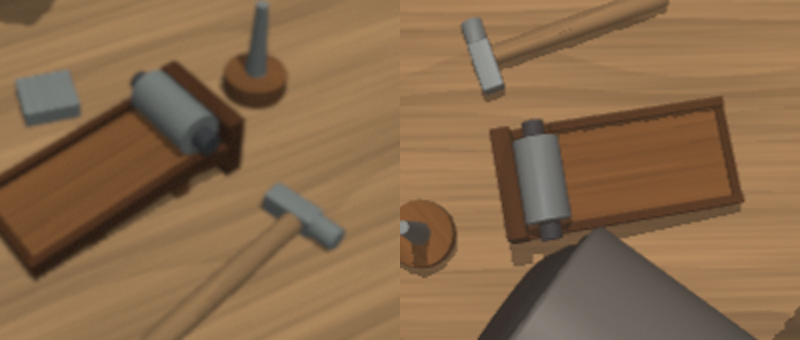

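The roller sits in its seat, parallel to the stop and touching it along its length (top crop (541,180)). The hammer, block and stake haven't moved, and the robot is clear. Handing in.

```bash
python3 -c "
from cell import robot
print(robot.hand_in())"
```

```text
the job is handed in; nothing more can be done
None
```

The roller was pushed over the crest and now rests in its seat, square against the end stop; the bystanders haven't moved, the robot is clear, and I handed the job in at about 14.6 s (no verdict was returned).

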